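# Let the film roll out of the two-lane dispenser

## Robot

A 6-joint arm with a two-finger parallel gripper is mounted at the origin on the work surface. World frame = base frame: x ahead of the robot, y to its left, z up, the work surface at z = 0. Lengths are in m, angles in rad, forces in N, time in s.
With the tool pointing down it reaches from about 0.25 to 0.775 m from the base axis. Payload 4 kg.
Tool frame: the origin (TCP) lies at the very end of the fingers, on their centre line; the grasp point (between the pads) lies 19 mm behind it; z points along the fingers, y is the direction in which the jaws open and shut (so a half turn about z gives the same grasp; the last joint's range is limited). The gripper opens to 85 mm and grips with 20 to 120 N. Pads are 22 mm wide; open, the fingers measure 114 mm over their backs; the gripper's body (76 mm by 85 mm) begins 54 mm behind the grasp point. The pads swing forward as they close: fully open they stand 13 mm farther back than shut.
Start: joints at [1.215, 0.087, 1.371, -0, 1.684, -0.103], TCP at [0.138, 0.533, 0.231] pointing down, gripper open.
Joint ranges: [-3.1, 3.1], [-0.76, 2.03], [0.27, 2.55], [-1.08, 4.22], [0.17, 2.65], [-2.57, 2.57]. Speed limits (rad/s): [2.79, 2.79, 3.14, 3.14, 3.14, 3.14].

## Interface

Orientations are given as a 3x3 rotation matrix whose columns are the frame's x, y, z axes.
In Python, from bench import r gives the robot as it stands.
- The arm moves only by the shell command python3 -m inch 'ROWS' [FORCE]. ROWS is JSON, a list of rows, each an object of numbers: "claw": the opening, from 0 (shut) to 1 (fully open); "tx", "ty", "tz": the shift along the tool's x, y, z in m; "turn": the turn about the tool's z in rad. In form: [{"claw": .., "tx": .., "ty": .., "tz": .., "turn": ..}, ...]. A call has 1 to 8 rows; each row is the pose to reach, as a shift and turn from the pose commanded when the call began, along the tool's axes at that moment; what a row does not reach only later rows make up. A row lasts 1/12 s, in which the tool goes at most 41.7 mm and 7.16 degrees, less where a joint would pass 70% of its speed; a pose out of reach is approached as far as the arm can. A call with a gripper value outside its range is refused whole. The fingers move at their own pace and stop on an object; FORCE is the grip in N (left out, the last holds). Time passes only in rows, so rows that repeat a pose let the fingers close. It gives the time, the measured TCP pose, the force and the opening at its end, in the units of the state.
- r.read_state(): the state, without advancing time (a new reading comes with each control period).
- r.camera(name): name is "scene" or "side" or "wrist"; returns the picture (400x640x3 uint8, red, green, blue); there is no depth.
- r.camera_params(name): a dict with "fx", "fy", "cx", "cy" (pixels), "rvec" (rotation vector, rad) and "tvec" (3), from world to camera coordinates, as OpenCV has them. Camera axes: x right, y down, z forward; pixel columns grow to the right and rows downward; lengths in m; the calibration is good to about 2 mm. A picture is of the moment at which its call begins: read the wrist's pose just before it. camera_params takes no time and is no camera call; for the wrist camera it gives the pose at the moment of the call.
- r.hand_in(): hands the job in, once; it reports no verdict.
The state is a dict: "time": time; "joints": joint angles; "qvel": joint speeds; "tau": joint torques, N m; "tool_pos": TCP position; "ee_rot": TCP orientation; "wrist_force": force on the tool from outside, world axes, zero at the start; "moment": the same for the moment, N m; "gripper_width": opening from 0.0 (shut) to 1.0 (fully open).
Only numpy, scipy, OpenCV 4.12 (cv2) and the standard library are available. Lean on these libraries where they do the work, as an engineer would, in place of code of your own. Each camera call takes 0.05 s, during which the arm holds its last target. There are 200 camera calls.

## Task

One lane of the dispenser holds a roll of film and the other a thinner battery. Press down the tail of the rocker over the film's lane, so that its gate lifts and the film rolls out into the tray by itself, then let go so that the gate drops shut again. Do not touch the film with the gripper, and leave the battery in its lane and everything else on the shelf where it is.

Things in the scene. Friction and masses are not known exactly. Their poses are not given: they have to be found in the camera images.
- dispenser: Fixed two-lane gravity dispenser, white plastic and clear acrylic, 236 (x) by 128 (y), 98 mm tall. Origin: on the shelf under mid-ramp; z up. Tray at its -x side (inside x = -126 to -46 mm, floor 8-14, wall tops 36-42 mm high); press tails at +x. Lanes along x, 56 mm wide, centred at y = +32 (left) and -32 mm (right); ramps fall 12 degrees to the tray, ending at a lip 30 mm high.
- rocker_left (a joint): Tilt (rad) of the aluminium rocker over the left (+y) lane: 0 = gate down (shut); grows as the tail is pressed and the gate rises; stop at 0.42. A spring shuts it: 2 N on the tail to start, 4 N at the stop. Pivot: axle along the dispenser's y at x = +30, z = 85 mm; the clear gate hangs 72 mm from it on the tray side. The film passes from about 0.3, the battery from about 0.15.
- rocker_right (a joint): The same for the rocker over the right (-y) lane.
- tail_left (a point): Press tail of the left rocker: flat aluminium plate 34 (x) by 36 (y) by 5 mm on the rocker's end away from the tray, 60 mm from the pivot. Origin: centre of its top face, 90 mm above the shelf when shut, sinking about 24 mm at the stop. Axes as the dispenser's, tilting with the rocker. Nothing above or below it.
- tail_right (a point): The same for the right rocker.
- film: Roll of film: black cylinder with steel ends, 25 mm diameter, 46 mm long, 25 g, lying across one of the two lanes behind that lane's gate (the lane varies). Origin: its centre, on its axis; its y is its axis.
- cell: Battery: thinner grey and steel cylinder, 14.5 mm diameter, 49 mm long, 23 g, lying across the other lane behind its gate. Origin: its centre; its y is its axis.
- lens: Black prime lens standing upright, 64 mm diameter, 55 mm tall; beside the tails on the dispenser's +y side. Origin: centre of its underside.
- rear_cap: Grey plastic rear lens cap, 60 mm diameter, 17 mm thick, lying flat on the dispenser's -y side. Origin: centre of its underside.
- uv_filter: UV filter, black ring with glass, 56 mm diameter, 7 mm high, lying flat beside the tray. Origin: centre of its underside.
- shoe_cover: Stainless hot-shoe cover, 20 by 19 by 8 mm, beside the tray. Origin: centre of its underside.
- stand: Clear acrylic stand, 110 by 100 mm, 128 mm tall, with a spring clip that grips a second lens; fixed, far to the robot's left. Origin: centre of its underside.
- blower: Rubber blower bulb standing upright, 60 mm diameter, 110 mm tall, far to the right. Origin: centre of its underside.
- card_case: Grey memory-card case, 50 by 80 by 16 mm, lying flat beyond the dispenser. Origin: centre of its underside.

How it is judged:
On the way, in this order (a step that is already met when the one before it is completed fails the run):
1. the tail of the rocker over the film's lane is pressed down with the fingers (((y of film in the frame of dispenser above 0 m and value of joint rocker_left above 0.15 rad and contact force between the fingers and rocker_left_c0 above 0.3 N) or (y of film in the frame of dispenser below 0 m and value of joint rocker_right above 0.15 rad and contact force between the fingers and rocker_right_c0 above 0.3 N))).
2. the film has rolled out into the tray (x of film in the frame of dispenser between -0.13 and -0.075 m and y of film in the frame of dispenser between -0.062 and 0.062 m and z of film in the frame of dispenser between 0.01 and 0.036 m), for 0.2 s.
At the end, for the whole second after the job is handed in: The film lies at rest in the tray (its centre inside the tray's walls, below 36 mm), both gates are shut (rocker tilt below 0.05 rad), and the battery is still behind its gate (its centre above the ramp's lip) (all of step 2 and linear speed of film below 0.02 m/s and value of joint each of rocker_left, rocker_right below 0.05 rad and x of cell in the frame of dispenser above -0.045 m and z of cell in the frame of dispenser above 0.03 m); the robot touches nothing.
It fails at once if the gripper or arm touches the film (contact force between any of the fingers, the arm and film above 0.2 N).
It fails at once if the film is lifted (its centre more than 15 mm above where it starts) (z of film in the frame of dispenser above 0.062 m).
It fails at once if the battery leaves its lane or is lifted (x of cell in the frame of dispenser below -0.045 m or z of cell in the frame of dispenser above 0.062 m).
It fails at once if another thing on the shelf is shifted by more than 15 mm (distance of any of lens, rear_cap, uv_filter, shoe_cover, blower, card_case from where it was at the start of the episode above 0.015 m).
It also fails if it takes over 40 s, if anything falls off the work surface, if the arm or the gripper's body presses on something with over 40 N, if the wrist force passes 120 N, or if a joint passes its speed limit or range.

## Working session

There is one attempt and no reset: what is moved stays moved. The work goes in short steps, Python scripts to look and compute and a shell command to move; the robot and the scene stay as the last step left them, time stands still between calls to the robot, and variables do not carry over. Pictures are saved under pics/ and viewed, about 8 in all and at most 12, crops included, and the job is handed in when it is done.

```bash
mkdir -p pics; python3 - <<'E'
from bench import r
import cv2
s=r.read_state();print(s['time'],s['tool_pos'],s['ee_rot'],s['gripper_width'])
for n in ("scene","side"):
    cv2.imwrite(f"pics/{n}0.png",r.camera(n)[:,:,::-1]);print(n,r.camera_params(n))
E
```

```text
0.0 [0.13740547 0.5320461  0.23011527] [[-9.68208017e-01  2.50145159e-01 -7.97246037e-04]
 [ 2.50146314e-01  9.68205716e-01 -2.12446436e-03]
 [ 2.40473696e-04 -2.25635158e-03 -9.99997426e-01]] 0.9984121627875034
scene {'fx': 389.76735607229057, 'fy': 389.76735607229057, 'cx': 317.53855594015226, 'cy': 201.46784744330898, 'rvec': array([ 2.10261773,  1.24173843, -0.46850869]), 'tvec': array([-0.28102705, -0.33234114,  1.69747837])}
side {'fx': 378.65813226229295, 'fy': 378.65813226229295, 'cx': 322.48575684586217, 'cy': 196.327146409057, 'rvec': array([ 2.27753074, -0.10063405,  0.03322024]), 'tvec': array([-0.57773487,  0.09320332,  1.27641827])}
```

View pics/scene0.png

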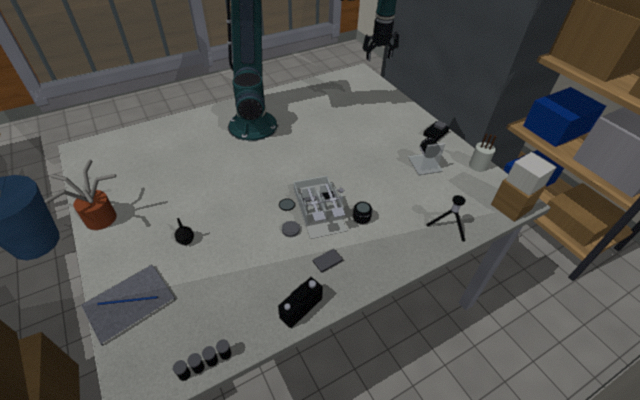

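View pics/side0.png

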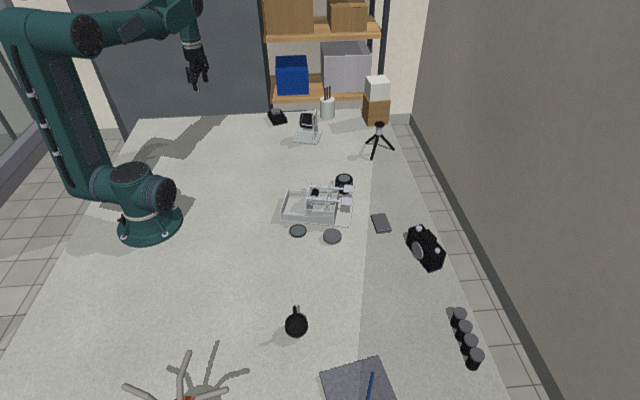

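The scene view shows the dispenser near (320,205) with a dark roll near (327,195). I'll enlarge both views.

```bash
python3 - <<'E'
import cv2,numpy as np
a=cv2.imread("pics/scene0.png")[165:245,265:385];b=cv2.imread("pics/side0.png")[160:250,265:385]
f=lambda i:cv2.resize(i,None,fx=6.6,fy=6.6,interpolation=cv2.INTER_CUBIC)
cv2.imwrite("pics/c1.png",f(a));cv2.imwrite("pics/c2.png",f(b))
E
```

```text
(no output)
```

View pics/c1.png

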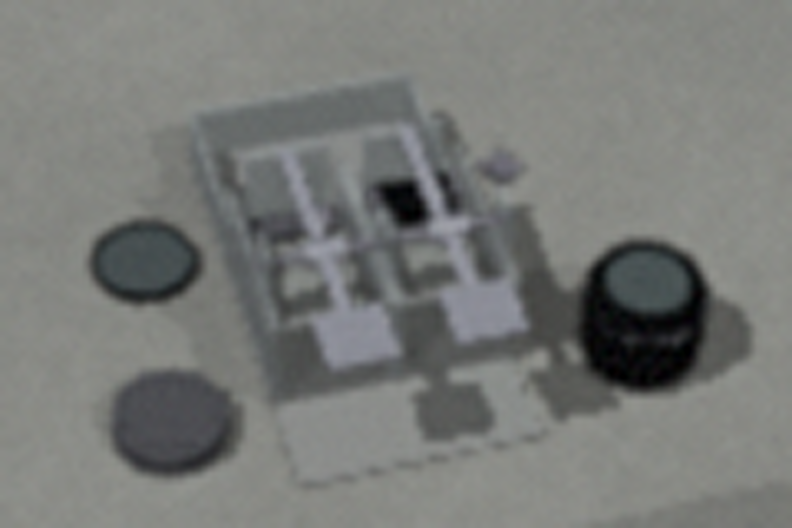

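View pics/c2.png

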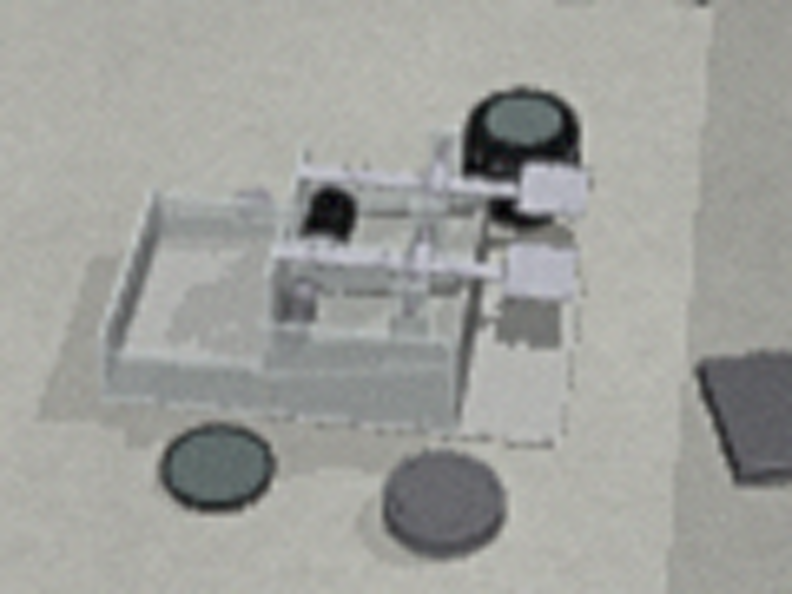

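Film (black) is in the left (+y) lane, crop px (405,200) in scene; left tail at (485,311) in scene crop and (553,190) in side crop; right tail at (357,335)/(541,272). Lens top at (648,280)/(522,120).

```bash
cat > h.py <<'E'
from bench import r
import cv2,numpy as np
def ray(n,u,z,P=None):
    p=P or r.camera_params(n);R=cv2.Rodrigues(p['rvec'])[0];c=-R.T@p['tvec']
    d=R.T@np.array([(u[0]-p['cx'])/p['fx'],(u[1]-p['cy'])/p['fy'],1]);return c+d*(z-c[2])/d[2]
def tool(v):
    s=r.read_state();return s['ee_rot'].T@(np.asarray(v)-s['tool_pos'])
E
python3 - <<'E'
from h import *
o={'scene':(265,165),'side':(265,160)}
g=lambda n,u,v,z:ray(n,((u+.5)/6.6-.5+o[n][0],(v+.5)/6.6-.5+o[n][1]),z)
for k,z,a,b in(('tl',.09,(485,311),(553,190)),('tr',.09,(357,335),(541,272)),('lens',.055,(648,280),(522,120)),('cap',.017,(172,415),(445,495))):
    A=g('scene',*a,z);B=g('side',*b,z);print(k,A.round(4),B.round(4));
    if k=='tl':t=(A+B)/2
    if k=='tr':q=(A+B)/2
d=t-q;print('sep',np.linalg.norm(d),'yaw deg',np.degrees(np.arctan2(-d[0],d[1])),t)
print('tool',tool(t),r.read_state()['joints'])
E
```

```text
tl [0.6733 0.0176 0.09  ] [0.669  0.0158 0.09  ]
tr [ 0.6574 -0.0443  0.09  ] [ 0.6546 -0.0462  0.09  ]
lens [0.669  0.1193 0.055 ] [0.6673 0.1195 0.055 ]
cap [ 0.6048 -0.1192  0.017 ] [ 0.6002 -0.1216  0.017 ]
sep 0.06376262208724945 yaw deg -13.759505535023127 [0.67114692 0.01668712 0.09      ]
tool [-0.64572089 -0.36527081  0.14084456] [ 1.21492694e+00  8.79031839e-02  1.37209266e+00 -1.19974153e-06
  1.68359780e+00 -1.03087621e-01]
```

```bash
python3 -m inch '[{"claw":0,"tx":-0.3,"ty":-0.17},{"claw":0,"tx":-0.3,"ty":-0.17},{"claw":0,"tx":-0.3,"ty":-0.17},{"claw":0,"tx":-0.3,"ty":-0.17},{"claw":0,"tx":-0.3,"ty":-0.17},{"claw":0,"tx":-0.3,"ty":-0.17},{"claw":0,"tx":-0.3,"ty":-0.17},{"claw":0,"tx":-0.3,"ty":-0.17}]' 30
python3 -m inch '[{"claw":0,"tx":-0.34,"ty":-0.195},{"claw":0,"tx":-0.34,"ty":-0.195},{"claw":0,"tx":-0.34,"ty":-0.195},{"claw":0,"tx":-0.34,"ty":-0.195},{"claw":0,"tx":-0.34,"ty":-0.195},{"claw":0,"tx":-0.34,"ty":-0.195},{"claw":0,"tx":-0.34,"ty":-0.195},{"claw":0,"tx":-0.34,"ty":-0.195}]'
python3 -c "
from h import *
print(tool([.671,.0167,.09]))"
```

```text
[-0.64557541 -0.36529509  0.14084464]$[0]: bad value
$[0]: bad value
```

```bash
python3 -m inch '[{"claw":0.0,"tx":-0.3,"ty":-0.17,"tz":0.0,"turn":0.0},{"claw":0.0,"tx":-0.3,"ty":-0.17,"tz":0.0,"turn":0.0},{"claw":0.0,"tx":-0.3,"ty":-0.17,"tz":0.0,"turn":0.0},{"claw":0.0,"tx":-0.3,"ty":-0.17,"tz":0.0,"turn":0.0},{"claw":0.0,"tx":-0.3,"ty":-0.17,"tz":0.0,"turn":0.0},{"claw":0.0,"tx":-0.3,"ty":-0.17,"tz":0.0,"turn":0.0},{"claw":0.0,"tx":-0.3,"ty":-0.17,"tz":0.0,"turn":0.0},{"claw":0.0,"tx":-0.3,"ty":-0.17,"tz":0.0,"turn":0.0}]' 30
python3 -c "
from h import *
print(tool([.671,.0167,.09]))"
```

```text
time: 0.77
tool_pos: [0.3781, 0.2991, 0.2309]
ee_rot: [[-0.968, 0.25, -0.0], [0.25, 0.968, -0.0], [0.0, -0.0, -1.0]]
wrist_force: [1.7, 0.8, -0.3]
gripper_width: 0.002
[-0.35427594 -0.20018242  0.14084611]
```

```bash
python3 -m inch '[{"claw":0.0,"tx":-0.345,"ty":-0.195,"tz":0.08,"turn":0.0},{"claw":0.0,"tx":-0.345,"ty":-0.195,"tz":0.08,"turn":0.0},{"claw":0.0,"tx":-0.345,"ty":-0.195,"tz":0.08,"turn":0.0},{"claw":0.0,"tx":-0.345,"ty":-0.195,"tz":0.08,"turn":0.0},{"claw":0.0,"tx":-0.345,"ty":-0.195,"tz":0.08,"turn":0.0},{"claw":0.0,"tx":-0.345,"ty":-0.195,"tz":0.08,"turn":0.0},{"claw":0.0,"tx":-0.345,"ty":-0.195,"tz":0.08,"turn":0.0},{"claw":0.0,"tx":-0.345,"ty":-0.195,"tz":0.08,"turn":0.0}]'
python3 -m inch '[{"claw":0.0,"tx":0.0,"ty":0.0,"tz":0.0,"turn":0.0},{"claw":0.0,"tx":0.0,"ty":0.0,"tz":0.0,"turn":0.0},{"claw":0.0,"tx":0.0,"ty":0.0,"tz":0.0,"turn":0.0}]'
python3 - <<'E'
from h import *
print(tool([.671,.0167,.09]))
i=cv2.resize(r.camera("wrist"),None,fx=1.25,fy=1.25);cv2.imwrite("pics/w1.png",i[:,:,::-1])
P=r.camera_params("wrist");R=cv2.Rodrigues(P['rvec'])[0];K=np.array([[P['fx'],0,P['cx']],[0,P['fy'],P['cy']],[0,0,1]])
print(1.25*cv2.projectPoints(np.array([[.671,.0167,.09],r.read_state()['tool_pos']]),P['rvec'],P['tvec'],K,None)[0].squeeze())
E
```

```text
time: 1.43
tool_pos: [0.6133, 0.0723, 0.1642]
ee_rot: [[-0.968, 0.25, -0.001], [0.25, 0.968, 0.0], [0.001, -0.0, -1.0]]
wrist_force: [0.6, 0.9, 0.1]
gripper_width: -0.002
time: 1.68
tool_pos: [0.612, 0.0741, 0.1645]
ee_rot: [[-0.968, 0.251, -0.002], [0.251, 0.968, 0.001], [0.002, 0.0, -1.0]]
wrist_force: [0.2, 0.1, 0.1]
gripper_width: 0.0
[-0.07167034 -0.0408177   0.07434341]
[[330.18653306 383.75498213]
 [401.41519854 333.0384895 ]]
```

View pics/w1.png

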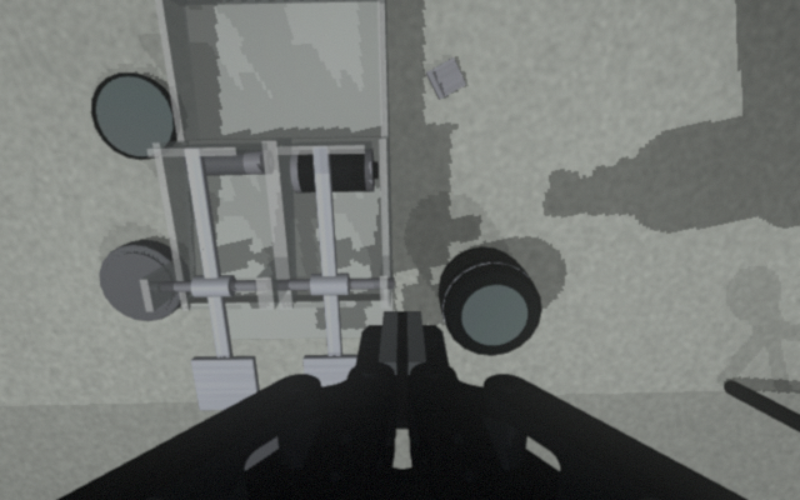

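The wrist view confirms that the film is behind the left gate (335,172). The left tail is centred at about (333,383), against (330,384) predicted. I'll move over it, come down and press.

```bash
python3 -m inch '[{"claw":0.0,"tx":-0.075,"ty":-0.039,"tz":0.0,"turn":0.0},{"claw":0.0,"tx":-0.075,"ty":-0.039,"tz":0.0,"turn":0.0},{"claw":0.0,"tx":-0.075,"ty":-0.039,"tz":0.0,"turn":0.0},{"claw":0.0,"tx":-0.075,"ty":-0.039,"tz":0.03,"turn":0.0},{"claw":0.0,"tx":-0.075,"ty":-0.039,"tz":0.06,"turn":0.0},{"claw":0.0,"tx":-0.075,"ty":-0.039,"tz":0.068,"turn":0.0},{"claw":0.0,"tx":-0.075,"ty":-0.039,"tz":0.068,"turn":0.0},{"claw":0.0,"tx":-0.075,"ty":-0.039,"tz":0.068,"turn":0.0}]'
python3 - <<'E'
from h import *
print(tool([.671,.0167,.09]))
for n,(x,y) in {"scene":(265,165),"side":(265,150)}.items():
    globals()[n]=cv2.resize(r.camera(n)[y:y+100,x:x+120],None,fx=3.3,fy=5/1.5,interpolation=cv2.INTER_CUBIC)
cv2.imwrite("pics/p1.png",np.hstack([scene,side])[:,:,::-1])
E
```

```text
time: 2.4
tool_pos: [0.675, 0.0187, 0.0982]
ee_rot: [[-0.969, 0.249, 0.0], [0.249, 0.969, 0.0], [-0.0, 0.0, -1.0]]
wrist_force: [0.0, -0.3, 0.6]
gripper_width: 0.001
[ 0.00337235 -0.00288885  0.00820936]
```

View pics/p1.png

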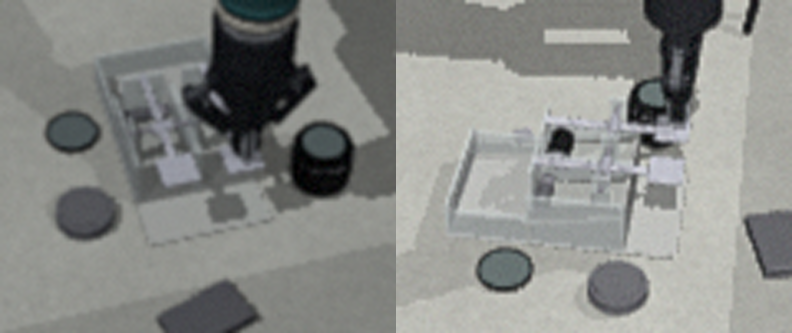

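The fingertips sit above the left tail, at about (243,152) left half and (675,125) right half. Pressing now.

```bash
python3 -m inch '[{"claw":0.0,"tx":0.0,"ty":0.0,"tz":0.008,"turn":0.0},{"claw":0.0,"tx":0.0,"ty":0.0,"tz":0.013,"turn":0.0},{"claw":0.0,"tx":0.0,"ty":0.0,"tz":0.018,"turn":0.0},{"claw":0.0,"tx":0.0,"ty":0.0,"tz":0.023,"turn":0.0},{"claw":0.0,"tx":0.0,"ty":0.0,"tz":0.028,"turn":0.0},{"claw":0.0,"tx":0.0,"ty":0.0,"tz":0.028,"turn":0.0},{"claw":0.0,"tx":0.0,"ty":0.0,"tz":0.028,"turn":0.0},{"claw":0.0,"tx":0.0,"ty":0.0,"tz":0.028,"turn":0.0}]'
python3 - <<'E'
from h import *
for n,(x,y) in {"scene":(265,165),"side":(265,150)}.items():
    globals()[n]=cv2.resize(r.camera(n)[y:y+100,x:x+120],None,fx=3.3,fy=5/1.5,interpolation=cv2.INTER_CUBIC)
cv2.imwrite("pics/p2.png",np.hstack([scene,side])[:,:,::-1])
print(r.read_state()['tool_pos'],r.read_state()['wrist_force'])
E
```

```text
time: 3.17
tool_pos: [0.6753, 0.0179, 0.0696]
ee_rot: [[-0.968, 0.25, 0.0], [0.25, 0.968, 0.001], [0.0, 0.001, -1.0]]
wrist_force: [-0.7, 1.9, 3.8]
gripper_width: -0.001
[0.67537587 0.01790401 0.06973821] [0.40259621 2.9111541  4.91676919]
```

View pics/p2.png

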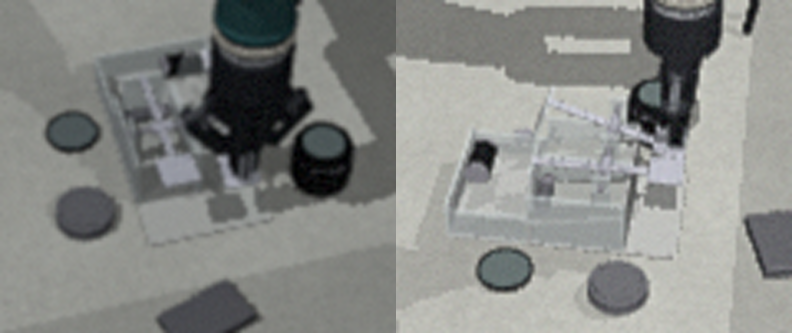

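The film has rolled into the tray at (482,157), the left gate is up and the battery is still behind its gate. I'll release straight up and let everything settle.

```bash
python3 -m inch '[{"claw":0.0,"tx":0.0,"ty":0.0,"tz":0.0,"turn":0.0},{"claw":0.0,"tx":0.0,"ty":0.0,"tz":0.0,"turn":0.0},{"claw":0.0,"tx":0.0,"ty":0.0,"tz":-0.006,"turn":0.0},{"claw":0.0,"tx":0.0,"ty":0.0,"tz":-0.012,"turn":0.0},{"claw":0.0,"tx":0.0,"ty":0.0,"tz":-0.018,"turn":0.0},{"claw":0.0,"tx":0.0,"ty":0.0,"tz":-0.03,"turn":0.0},{"claw":0.0,"tx":0.0,"ty":0.0,"tz":-0.06,"turn":0.0},{"claw":0.0,"tx":0.0,"ty":0.0,"tz":-0.1,"turn":0.0}]'
python3 -m inch '[{"claw":0.0,"tx":0.0,"ty":0.0,"tz":-0.03,"turn":0.0},{"claw":0.0,"tx":0.0,"ty":0.0,"tz":-0.03,"turn":0.0},{"claw":0.0,"tx":0.0,"ty":0.0,"tz":-0.03,"turn":0.0},{"claw":0.0,"tx":0.0,"ty":0.0,"tz":-0.03,"turn":0.0},{"claw":0.0,"tx":0.0,"ty":0.0,"tz":-0.03,"turn":0.0},{"claw":0.0,"tx":0.0,"ty":0.0,"tz":-0.03,"turn":0.0},{"claw":0.0,"tx":0.0,"ty":0.0,"tz":-0.03,"turn":0.0},{"claw":0.0,"tx":0.0,"ty":0.0,"tz":-0.03,"turn":0.0}]'
python3 - <<'E'
from h import *
for n,(x,y) in {"scene":(265,165),"side":(265,150)}.items():
    globals()[n]=cv2.resize(r.camera(n)[y:y+100,x:x+120],None,fx=3.3,fy=5/1.5,interpolation=cv2.INTER_CUBIC)
cv2.imwrite("pics/p3.png",np.hstack([scene,side])[:,:,::-1])
E
```

```text
time: 3.93
tool_pos: [0.6719, 0.0172, 0.1651]
ee_rot: [[-0.968, 0.251, -0.013], [0.251, 0.968, 0.0], [0.012, -0.003, -1.0]]
wrist_force: [0.7, 0.7, 0.1]
gripper_width: -0.003
time: 4.6
tool_pos: [0.6748, 0.0176, 0.1979]
ee_rot: [[-0.968, 0.25, -0.003], [0.25, 0.968, 0.0], [0.003, -0.0, -1.0]]
wrist_force: [-0.9, 0.0, -1.0]
gripper_width: -0.001
```

View pics/p3.png

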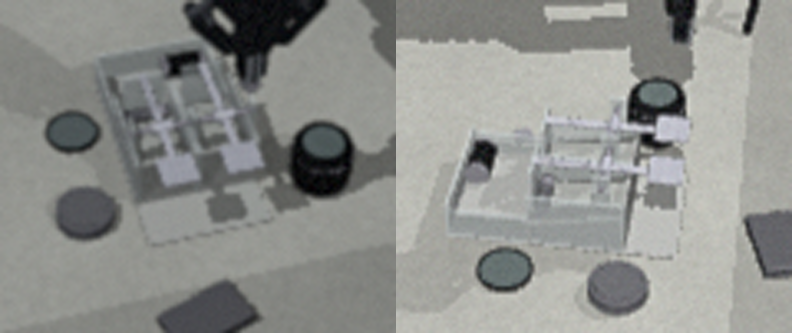

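Both gates are shut, the film rests in the tray at (482,157), the same spot as before, and nothing else has moved.

```bash
python3 -c "
from bench import r
print(r.hand_in())"
```

```text
the job is handed in; nothing more can be done
None
```

I pressed the left tail, over the film's lane, with the shut fingers to about 20 mm below its rest height. The film rolled out into the tray by itself. I then lifted straight off, the gate dropped shut, and I handed the job in at about 4.7 s on the robot's clock; no verdict is reported.

- **Last pictures:** The film lies in the tray at the same spot in the side view as before the release. Both rockers look level. The battery is still behind the right gate, and the neighbouring items are where they were. I judged these by eye and did not measure the film's speed or the rocker angles.
- **Robot:** The gripper was well clear at a height of 0.198 m. The wrist force read about 1 N, similar to its readings during the free moves. It peaked at about 6 N during the press.
- **Checks that failed or disagreed:** My first two move calls were refused because the rows left out some fields, and nothing moved. The scene and side cameras disagreed on the tail's position by about 5 mm. The wrist view was within about 3 mm of their average, which was enough for the press.

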